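# Find the tired spring clip by pulling its test card

### The arm

A 6-joint arm with a two-finger parallel gripper is mounted at the origin on the work surface. World frame = base frame: x ahead of the robot, y to its left, z up, the work surface at z = 0. Lengths are in mm, angles in rad, forces in N, time in s.
With the tool pointing down it reaches from about 275 to 750 mm from the base axis. Payload 10.2 kg.
Tool frame: the origin (TCP) lies at the very end of the fingers, on their centre line; the grasp point (between the pads) lies ctrl.grip_depth behind it (ctrl.grip_depth is the distance from the TCP to the grasp point, in mm); z points along the fingers, y is the direction in which the jaws open and shut (so a half turn about z gives the same grasp; the last joint's range is limited). The gripper opens to 85 mm and grips with 20 to 120 N. Pads are 22 mm wide; open, the fingers measure 114 mm over their backs; the gripper's body (76 mm by 85 mm) begins 54 mm behind the grasp point. The pads swing forward as they close: fully open they stand 13 mm farther back than shut.
Start: joints at [0.991, 0.313, 1.498, -0, 1.331, -0.223], TCP at [183.384, 491.937, 231.294] pointing down, gripper open.
Joint ranges: [-2.94, 2.94], [-0.97, 2.17], [0.19, 2.56], [-1.23, 4.37], [0.02, 3.11], [-2.88, 2.88]. Speed limits (rad/s): [2.39, 2.39, 3.01, 3.14, 3.14, 3.14].

### API

Orientations are given as a unit quaternion [w, x, y, z].
In Python, from rig import telemetry, eyes, ctrl, nets gives the robot as it stands. The module is installed in compiled form; this text tells all that it offers.
- The arm moves only by the tool drive_tool, never from a script. Its argument "series" is text: rows parted by semicolons, each of 7 numbers parted by spaces: the shift along the tool's x, y, z normalised to -1 to 1, where 1 is 0.12 m, then the turn, a rotation vector about the tool's x, y, z normalised to -1 to 1, where 1 is 0.5 rad, then the opening, from 0 (shut) to 1 (fully open). In form: tx ty tz wx wy wz hand; .... A call has 1 to 20 rows; each row is the pose to reach, as a shift and turn from the pose measured when the call began, along the tool's axes at that moment; what a row does not reach only later rows make up. A row lasts 1/10 s, in which the tool goes at most 50 mm and 8.59 degrees, less where a joint would pass 70% of its speed; a pose out of reach is approached as far as the arm can. A call with a number of a shift or a turn outside -1 to 1 is refused whole. A call with a gripper value outside its range is refused whole. The fingers move at their own pace and stop on an object; "newtons" is the grip in N (left out, the last holds). Time passes only in rows, so rows that repeat a pose let the fingers close. It gives the time, the measured TCP pose, the force and the opening at its end, in the units of the state.
- telemetry.sense(): the state, without advancing time (a new reading comes with each control period).
- eyes.capture(name): name is "side" or "top"; returns a dict with "frame" (420x560x3 uint8, red, green, blue), "fx", "fy", "cx", "cy" (pixels), "view" (4x4, takes a point from world to camera coordinates). Camera axes: x right, y up, looking along -z (the intrinsics and any distortion apply to the point x, -y, -z); pixel columns grow to the right and rows downward; lengths in mm; the calibration is good to about 2 mm. A picture is of the moment at which its call begins. There is no depth.
- ctrl.finish_job(): hands the job in, once; it reports no verdict.
Trained networks look in a picture, given as the dict that the camera call returned (one of the last four; its "shot" number tells which), for a name from the list of things; names that differ only in an ending like _2 or _b are one class to them, and where a whole thing is asked for, a point or a joint stands for the part that bears it (a point fixed in the world has none). Each returns a list of dicts, best first, with "confidence" (0 to 1); they miss things now and then, are a little off and sometimes report something else, mostly with a low value. They report only what shows in the picture. A call takes as long as a camera call. They do not tell look-alikes from the thing itself.
- nets.spot_in(name, picture): "rect" ([left, top, right, bottom] in pixels, round what is visible of it).
The state is a dict: "time_s": time; "joints": joint angles; "dq": joint speeds; "tau": joint torques, N m; "eef_pos": TCP position; "ee_rot": TCP orientation; "force": force on the tool from outside, world axes, zero at the start; "wrist_torque": the same for the moment, N m; "grip_width": opening from 0.0 (shut) to 1.0 (fully open).
Only numpy, scipy, OpenCV 4.12 (cv2) and the standard library are available. Lean on these libraries where they do the work, as an engineer would, in place of code of your own. Each camera call takes 0.05 s, during which the arm holds its last target. There are 200 camera calls.

### The job

Three look-alike spring clips stand in the test rack, each holding a test card by its jaws, and one of them has a tired spring. Find it by pulling gently on the cards, straight out of the jaws towards their black grips: the tired clip lets its card go at about 3 newtons, a sound one would hold against 15 and must keep its card, so never pull harder than about 8. Draw the tired clip's card right out and lay it on the table, then stand that clip upright in the grey plastic tray, set down and not dropped, leaving the sound clips in the rack and everything else where it is.

Things in the scene. Friction and masses are not known exactly. Their poses are not given: they have to be found in the camera images.
- rack: Fixed test rack: plywood plate 120 x 350 x 12 mm, three seats along its y, 110 mm apart. Origin: underside, below the middle seat. The cards stick out to its -x and are pulled that way. Each seat holds a clip with 2 mm of play by rails 10 mm high (sides, back) and two posts at its -x side, 40 mm apart, 62 mm above the table. A clip is lifted straight up out of it.
- clip_p_handle (a point): Clip p: loose steel spring clip 60 (x) x 56 (y) x 88 mm high on a flat foot, 200 g. The point is the centre of its two upright finger levers, grasped together: 22 mm wide across y, 19 mm along x, 50 to 88 mm above the foot; it lies 70 mm above the foot's underside, 19.5 mm to +x of its centre. Squeezing across y does not open the jaws. Springs look alike; which clip stands in which seat is drawn anew each time.
- clip_q_handle (a point): Clip q: loose steel spring clip 60 (x) x 56 (y) x 88 mm high on a flat foot, 200 g. The point is the centre of its two upright finger levers, grasped together: 22 mm wide across y, 19 mm along x, 50 to 88 mm above the foot; it lies 70 mm above the foot's underside, 19.5 mm to +x of its centre. Squeezing across y does not open the jaws. Springs look alike; which clip stands in which seat is drawn anew each time.
- clip_r_handle (a point): Clip r: loose steel spring clip 60 (x) x 56 (y) x 88 mm high on a flat foot, 200 g. The point is the centre of its two upright finger levers, grasped together: 22 mm wide across y, 19 mm along x, 50 to 88 mm above the foot; it lies 70 mm above the foot's underside, 19.5 mm to +x of its centre. Squeezing across y does not open the jaws. Springs look alike; which clip stands in which seat is drawn anew each time.
- card_p_grip (a point): Test card in clip p: loose, 20 g. Centre of its black grip block, 24 (x) x 14 (y) x 36 (z) mm, pinched across y from above. A white blade 28 mm wide, 3 thick, 70 long runs from it to +x at mid-height, the last 30 mm between the jaws: the block starts 78 mm to -x of the seat, 43.5 mm above the table. The clip takes up its 2 mm of play, then the card holds or slides; free after 32 mm.
- card_q_grip (a point): Test card in clip q: loose, 20 g. Centre of its black grip block, 24 (x) x 14 (y) x 36 (z) mm, pinched across y from above. A white blade 28 mm wide, 3 thick, 70 long runs from it to +x at mid-height, the last 30 mm between the jaws: the block starts 78 mm to -x of the seat, 43.5 mm above the table. The clip takes up its 2 mm of play, then the card holds or slides; free after 32 mm.
- card_r_grip (a point): Test card in clip r: loose, 20 g. Centre of its black grip block, 24 (x) x 14 (y) x 36 (z) mm, pinched across y from above. A white blade 28 mm wide, 3 thick, 70 long runs from it to +x at mid-height, the last 30 mm between the jaws: the block starts 78 mm to -x of the seat, 43.5 mm above the table. The clip takes up its 2 mm of play, then the card holds or slides; free after 32 mm.
- tray: Fixed shallow grey plastic tray for tired clips, open on top, 180 (x) x 140 (y) x 35 mm high, walls 4 mm, floor 4 mm. Origin: centre of its underside. It stands to the left or right of the rack; a deep cardboard carton (210 x 140 x 85 mm) full of knives, not to be used, stands on the other side.
- knife_1: Bystander: paring knife, 190 x 17 x 12 mm, lying on the table between the robot and the rack. Origin: underside, between handle and blade. Stays where it is.
- knife_2: Bystander: paring knife, 190 x 17 x 12 mm, lying off the right end of the rack. Origin: underside, between handle and blade. Stays where it is.
- tape: Bystander: roll of tape, 90 mm across, 24 mm high, on the table between the robot and the rack. Origin: centre of its underside. Stays where it is.
- marker: Bystander: marker pen, 12 mm thick, 105 mm long, lying on the rack plate between two seats. Origin: underside. Stays where it is.
- small_box: Bystander: closed cardboard box 80 x 110 x 50 mm beyond the rack. Origin: centre of its underside. Stays where it is.
- gauge: Bystander: steel gauge block 50 x 30 x 20 mm beyond the rack. Origin: centre of its underside. Stays where it is.
- glue: Bystander: glue bottle, 40 mm across, 85 mm high, off the left end of the rack. Origin: centre of its underside. Stays where it is.
Mind the look-alikes: they are no part of the job. Leave any pink look-alike of the part that bears clip_r_handle alone.

How it is judged (in metres and radians):
On the way, in this order (a step that is already met when the one before it is completed fails the run):
1. the tired clip's card is drawn right out of its jaws ((x of card_p_grip in the frame of clip_p_handle below -0.1315 m or x of card_q_grip in the frame of clip_q_handle below -0.1315 m or x of card_r_grip in the frame of clip_r_handle below -0.1315 m)), for 0.1 s.
2. the tired clip is set down upright in the tray, still held until it is within 10 mm of the tray floor ((((x of clip_p_handle in the frame of tray between -0.09 and 0.09 m and y of clip_p_handle in the frame of tray between -0.07 and 0.07 m and z of clip_p_handle in the frame of tray below 0.084 m and angle between clip_p_handle's own z axis and vertical below 0.2 rad) and contact force between clip_p and the fingers above 0.5 N) or ((x of clip_q_handle in the frame of tray between -0.09 and 0.09 m and y of clip_q_handle in the frame of tray between -0.07 and 0.07 m and z of clip_q_handle in the frame of tray below 0.084 m and angle between clip_q_handle's own z axis and vertical below 0.2 rad) and contact force between clip_q and the fingers above 0.5 N) or ((x of clip_r_handle in the frame of tray between -0.09 and 0.09 m and y of clip_r_handle in the frame of tray between -0.07 and 0.07 m and z of clip_r_handle in the frame of tray below 0.084 m and angle between clip_r_handle's own z axis and vertical below 0.2 rad) and contact force between clip_r and the fingers above 0.5 N))), for 0.05 s.
At the end, for the whole second after the job is handed in: The tired clip stands upright (within 0.2 rad) on the floor of the grey tray, its card is out of the jaws and lies on the table (grip's centre below 35 mm); both sound clips stand in their seats in the rack with their cards still in the jaws, within 8 mm of where they were ((((x of clip_p_handle in the frame of tray between -0.09 and 0.09 m and y of clip_p_handle in the frame of tray between -0.07 and 0.07 m and z of clip_p_handle in the frame of tray below 0.084 m and angle between clip_p_handle's own z axis and vertical below 0.2 rad) and (height (world z) of card_p_grip below 0.035 m and horizontal distance between card_p_grip and clip_p_handle above 0.1315 m) and (distance of clip_q_handle from where it was at the start of the episode below 0.008 m and angle between clip_q_handle's own z axis and vertical below 0.1 rad and x of card_q_grip in the frame of clip_q_handle between -0.1055 and -0.0895 m) and (distance of clip_r_handle from where it was at the start of the episode below 0.008 m and angle between clip_r_handle's own z axis and vertical below 0.1 rad and x of card_r_grip in the frame of clip_r_handle between -0.1055 and -0.0895 m)) or ((x of clip_q_handle in the frame of tray between -0.09 and 0.09 m and y of clip_q_handle in the frame of tray between -0.07 and 0.07 m and z of clip_q_handle in the frame of tray below 0.084 m and angle between clip_q_handle's own z axis and vertical below 0.2 rad) and (height (world z) of card_q_grip below 0.035 m and horizontal distance between card_q_grip and clip_q_handle above 0.1315 m) and (distance of clip_p_handle from where it was at the start of the episode below 0.008 m and angle between clip_p_handle's own z axis and vertical below 0.1 rad and x of card_p_grip in the frame of clip_p_handle between -0.1055 and -0.0895 m) and (distance of clip_r_handle from where it was at the start of the episode below 0.008 m and angle between clip_r_handle's own z axis and vertical below 0.1 rad and x of card_r_grip in the frame of clip_r_handle between -0.1055 and -0.0895 m)) or ((x of clip_r_handle in the frame of tray between -0.09 and 0.09 m and y of clip_r_handle in the frame of tray between -0.07 and 0.07 m and z of clip_r_handle in the frame of tray below 0.084 m and angle between clip_r_handle's own z axis and vertical below 0.2 rad) and (height (world z) of card_r_grip below 0.035 m and horizontal distance between card_r_grip and clip_r_handle above 0.1315 m) and (distance of clip_p_handle from where it was at the start of the episode below 0.008 m and angle between clip_p_handle's own z axis and vertical below 0.1 rad and x of card_p_grip in the frame of clip_p_handle between -0.1055 and -0.0895 m) and (distance of clip_q_handle from where it was at the start of the episode below 0.008 m and angle between clip_q_handle's own z axis and vertical below 0.1 rad and x of card_q_grip in the frame of clip_q_handle between -0.1055 and -0.0895 m)))); the robot touches nothing.
It fails at once if a card is pulled too hard: a clip is pressed against the rack with over 15 N (its own weight included) while its card is still in the jaws ((contact force between clip_p and rack above 15 N and not (x of card_p_grip in the frame of clip_p_handle below -0.1315 m)) or (contact force between clip_q and rack above 15 N and not (x of card_q_grip in the frame of clip_q_handle below -0.1315 m)) or (contact force between clip_r and rack above 15 N and not (x of card_r_grip in the frame of clip_r_handle below -0.1315 m))).
It fails at once if a bystander is moved by more than 30 mm (distance of any of knife_1, knife_2, tape, marker, small_box, gauge, glue from where it was at the start of the episode above 0.03 m).
It also fails if it takes over 72 s, if anything falls off the work surface, if the arm or the gripper's body presses on something with over 40 N, if the wrist force passes 120 N, or if a joint passes its speed limit or range.

## Working session

There is one attempt and no reset: what is moved stays moved. The work goes in short steps, Python scripts to look and compute and a tool call to move; the robot and the scene stay as the last step left them, time stands still between calls to the robot, and variables do not carry over. Pictures are saved under pics/ and viewed, about 8 in all and at most 12, crops included, and the job is handed in when it is done.

Besides the shell and the picture viewer there is one more tool, called after "Call:" as name(argument=value, ...) on one line, values as JSON. drive_tool: Moves the arm, as the interface text tells. Scaled input: -1 to 1 covers 0.12 m each way for a shift and 0.5 rad each way for a turn. Its arguments: {"type":"object","properties":{"series":{"type":"string"},"newtons":{"type":"number"}},"required":["series"]}

```bash
mkdir -p pics; cat > h.py <<'E'
import numpy as np, cv2
from rig import telemetry, eyes, ctrl, nets
def ray(p,u,v):
    V=np.array(p["view"]);R=V[:3,:3];o=-R.T@V[:3,3]
    d=R.T@np.array([(u-p["cx"])/p["fx"],-(v-p["cy"])/p["fy"],-1.]);return o,d
def atz(p,u,v,z):
    o,d=ray(p,u,v);return o+d*(z-o[2])/d[2]
def proj(p,X):
    c=np.array(p["view"])@np.append(X,1);return np.array([p["cx"]+p["fx"]*c[0]/-c[2],p["cy"]-p["fy"]*c[1]/-c[2]])
def save(p,n): cv2.imwrite("pics/"+n,cv2.cvtColor(p["frame"],cv2.COLOR_RGB2BGR))
E
python3 - <<'E'
from h import *
np.set_printoptions(precision=1,suppress=True)
print(telemetry.sense(),ctrl.grip_depth)
Z=dict(clip_p_handle=45,card_p_grip=43,rack=6,tray=17,knife_1=6,tape=12,marker=18,small_box=25,gauge=10,glue=40)
for c in("top","side"):
    p=eyes.capture(c);save(p,c+"0.png");print(c,[k for k in p], np.array(p["view"]))
    for n,z in Z.items():
        for d in nets.spot_in(n,p)[:5]:
            r=d["rect"];print(n,round(d["confidence"],2),np.round(r),atz(p,(r[0]+r[2])/2,(r[1]+r[3])/2,z)[:2])
E
```

```text
{'time_s': 0.0, 'joints': array([ 1. ,  0.3,  1.5,  0. ,  1.3, -0.2]), 'dq': array([-0.,  0.,  0., -0.,  0.,  0.]), 'tau': array([  0. , -41.2, -26. ,  -0. ,   0. ,  -0. ]), 'eef_pos': array([183.2, 491.7, 230.7]), 'ee_rot': array([-0. ,  0.2,  1. , -0. ]), 'force': array([ 0.4,  0.5, -0.1]), 'wrist_torque': array([-0. , -0.1, -0. ]), 'grip_width': 0.9945222150441515} 18.700000000000003
top ['frame', 'fx', 'fy', 'cx', 'cy', 'view', 'shot'] [[  -0.    -1.    -0.     5.4]
 [   1.    -0.     0.1 -545.1]
 [  -0.1   -0.     1.  -952.7]
 [   0.     0.     0.     1. ]]
clip_p_handle 0.77 [274. 173. 300. 211.] [583.  -21.4]
card_p_grip 0.8 [281. 203. 295. 234.] [523.8 -23.5]
card_p_grip 0.62 [227. 201. 243. 232.] [529.3  91.9]
rack 0.56 [205. 168. 366. 221.] [584.3 -19.1]
tray 0.75 [ 64. 204. 140. 291.] [464.4 389.6]
knife_1 0.95 [197. 292. 283. 306.] [349.5  82.7]
knife_1 0.71 [327. 206. 340. 235.] [ 523.7 -127. ]
knife_1 0.59 [399. 108. 413. 192.] [ 686.8 -298.9]
tape 0.71 [322. 272. 364. 312.] [ 364.7 -143.9]
tape 0.32 [288. 107. 305. 130.] [762.2 -45.7]
marker 0.57 [258. 166. 265. 212.] 
[... 381 characters left out ...]
0.      0.      1. ]]
clip_p_handle 0.7 [282. 205. 311. 245.] [582.2 -11.1]
card_p_grip 0.47 [266. 230. 291. 246.] [515.1 -27.2]
rack 0.82 [251. 201. 361. 288.] [583.9 -50.8]
tray 0.84 [156. 160. 231. 204.] [457.8 362.4]
knife_1 0.91 [378. 273. 430. 309.] [ 679.3 -310.4]
knife_1 0.59 [185. 228. 222. 272.] [352.1  74.7]
tape 0.67 [230. 280. 273. 321.] [ 365.9 -147.2]
tape 0.63 [307. 228. 336. 271.] [601.6 -94.9]
marker 0.72 [231. 281. 272. 322.] [ 361.8 -154.1]
small_box 0.9 [304. 168. 347. 207.] [767.3 107.6]
gauge 0.69 [348. 211. 367. 225.] [764.  -42.1]
gauge 0.38 [157. 158. 229. 203.] [464.3 381.7]
glue 0.67 [268. 150. 279. 177.] [700.1 287.7]
glue 0.32 [283. 206. 310. 244.] [585.1  -6.8]
```

```bash
python3 - <<'E'
import cv2
a=cv2.imread("pics/top0.png")[150:250,190:380];cv2.imwrite("pics/t1.png",cv2.resize(a,None,fx=4.2,fy=4.2,interpolation=cv2.INTER_CUBIC))
a=cv2.imread("pics/side0.png")[190:300,240:370];cv2.imwrite("pics/s1.png",cv2.resize(a,None,fx=5,fy=5,interpolation=cv2.INTER_CUBIC))
E
```

```text
(no output)
```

View pics/top0.png

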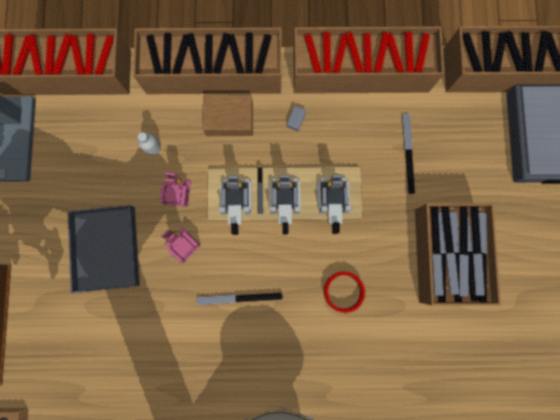

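View pics/t1.png

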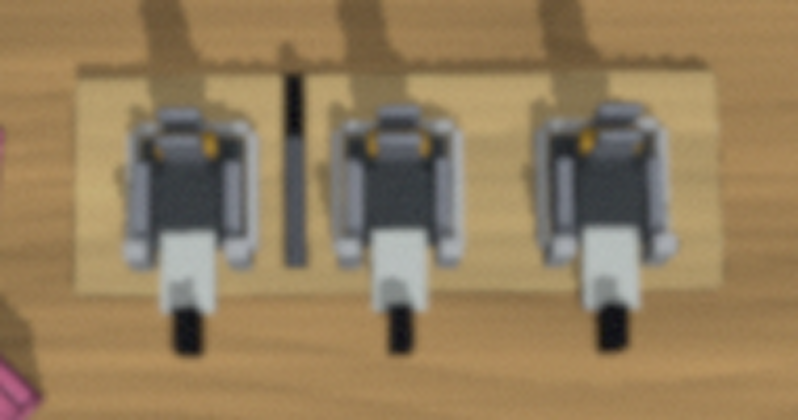

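View pics/s1.png

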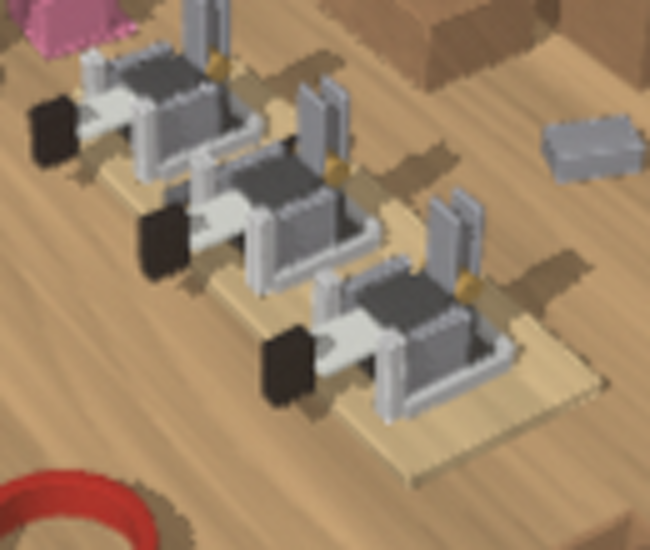

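The top view (crop scale 4.2, offset 190,150) shows three clips on the rack. Black grips are at about (235,229), (285,229) and (336,228) px, the marker lies between the left and middle seats, and the grey tray is on the left at (103,249). The carton is on the right, and the pink look-alikes are at (175,190) and (182,245). The side crop agrees: levers at the back, grips facing the robot.

```bash
python3 - <<'E'
from h import *
np.set_printoptions(precision=1,suppress=True)
p=eyes.capture("top");q=eyes.capture("side")
V=np.array(p["view"]);print("cam",-V[:3,:3].T@V[:3,3])
f=lambda u,v:(190+(u+.5)/4.2-.5,150+(v+.5)/4.2-.5)
C=np.array([atz(p,*f(*c),12)[:2] for c in[(77,73),(716,73),(722,291),(75,293)]]);print("rack",C,C.mean(0))
d=(C[0]+C[3]-C[1]-C[2])/2;yaw=np.arctan2(-d[0],d[1]);print(np.linalg.norm(d),np.linalg.norm((C[0]+C[1]-C[2]-C[3])/2),"yaw",yaw)
for n,pic,roi in(("top",p,(190,380,195,245)),("side",q,(240,325,200,280))):
    u0,u1,v0,v1=roi
    m=(pic["frame"][v0:v1,u0:u1].max(2)<45).astype(np.uint8)
    k,l,s,c=cv2.connectedComponentsWithStats(m)
    for i in range(1,k):
        if s[i,4]>25:
            uv=c[i]+[u0,v0];print(n,s[i]+[u0,v0,0,0,0],uv,atz(pic,*uv,50)[:2])
R=np.array([[np.cos(yaw),-np.sin(yaw)],[np.sin(yaw),np.cos(yaw)]])
for y in(110,0,-110):
    g=C.mean(0)+R@[-78,y];print("pred grip",g, proj(p,[*g,43.5]),proj(q,[*g,43.5]), "handle",C.mean(0)+R@[19.5,y])
m=(p["frame"][195:300,60:148].max(2)<75).astype(np.uint8)
m=cv2.morphologyEx(m,cv2.MORPH_OPEN,np.ones((5,5)));k,l,s,c=cv2.connectedComponentsWithStats(m);i=1+np.argmax(s[1:,4])
pts=np.argwhere(l==i)[:,::-1].astype(np.float32)+[60,195]
b=cv2.boxPoints(cv2.minAreaRect(pts.astype(np.float32)))
T=np.array([atz(p,*x,35)[:2] for x in b]);print("tray",b,T,T.mean(0),np.linalg.norm(T[0]-T[1]),np.linalg.norm(T[1]-T[2]))
E
```

```text
cam [ 407.2    1.2 1019.3]
rack [[ 647.8  158. ]
 [ 646.3 -190.5]
 [ 526.7 -190.2]
 [ 527.   157. ]] [587.  -16.4]
347.85243388352524 120.27305752349977 yaw -0.002578597494563279
top [232 224   5  10  46] [234.1 228.5] [502.3  93.2]
top [283 223   5  10  33] [285.  227.6] [503.8 -16.9]
top [333 223   6  10  55] [335.5 227.4] [ 503.9 -126.1]
pred grip [509.2  93.8] [234.1 225.6] [252.2 214.3] handle [606.7  93.5]
pred grip [509.  -16.2] [284.6 225.6] [273.9 236.3] handle [606.5 -16.5]
pred grip [ 508.7 -126.2] [335.1 225.5] [298.5 261.2] handle [ 606.2 -126.5]
tray [[ 67.  209. ]
 [134.5 204.9]
 [139.5 286.9]
 [ 72.  291. ]] [[548.7 464.7]
 [557.2 315.6]
 [378.  297.7]
 [369.8 443.1]] [463.4 380.3] 149.34308993072733 180.10374269826943
```

```bash
cat > go.py <<'E'
import sys
from h import *
from scipy.spatial.transform import Rotation as R
s=telemetry.sense();q=s["ee_rot"];r=R.from_quat([q[1],q[2],q[3],q[0]]);M=r.as_matrix()
np.set_printoptions(precision=4,suppress=True)
print("t",s["time_s"],"pos",s["eef_pos"],"F",s["force"],"grip",s["grip_width"]);print(M)
if len(sys.argv)>3:
    d=M.T@(np.array([float(a) for a in sys.argv[1:4]])-s["eef_pos"])/120
    y=M[:,1];y=np.array([0,np.sign(y[1]),0]);z=np.array([0,0,-1.]);T=np.c_[np.cross(y,z),y,z]
    print("shift",d,"turn",(r.inv()*R.from_matrix(T)).as_rotvec()/.5)
E
python3 go.py 508 93.6 120
```

```text
t 1.2 pos [183.3755 491.9285 231.2841] F [ 0.1922 -0.9234 -0.2333] grip 0.9989904762509015
[[-0.937   0.3493 -0.    ]
 [ 0.3493  0.937  -0.    ]
 [ 0.     -0.     -1.    ]]
shift [-3.6942 -2.1655  0.9274] turn [-0.0001 -0.     -0.7135]
```

Call:
drive_tool(series="-1 -0.7 0 0 0 -0.7135 1;-1 -0.7 0 0 0 -0.7135 0.6;-1 -0.7 0 0 0 -0.7135 0.6;-1 -0.7 0 0 0 -0.7135 0.6;-1 -0.7 0 0 0 -0.7135 0.6", newtons=20)

```text
time_s: 1.7
eef_pos: [267.2, 370.7, 231.6]
ee_rot: [0.0, 0.002, 1.0, 0.0]
force: [0.6, 0.1, -0.5]
grip_width: 0.6
```

```bash
python3 go.py 508 93.6 120
```

```text
t 1.7 pos [267.1687 370.7087 231.5596] F [ 0.5707  0.0873 -0.5158] grip 0.6000868169076602
[[-1.      0.0035  0.0003]
 [ 0.0035  1.      0.0004]
 [-0.0003  0.0004 -1.    ]]
shift [-2.0148 -2.3025  0.9293] turn [ 0.0009  0.0007 -0.0071]
```

Call:
drive_tool(series="-1 -1 0 0 0 -0.007 0.6;-1 -1 0 0 0 -0.007 0.6;-1 -1 0 0 0 -0.007 0.6;-1 -1 0 0 0 -0.007 0.6;-1 -1 0 0 0 -0.007 0.6")

```text
time_s: 2.2
eef_pos: [387.9, 249.9, 231.3]
ee_rot: [0.0, 0.001, 1.0, 0.0]
force: [-0.4, -0.2, 0.8]
grip_width: 0.6
```

Call:
drive_tool(series="-1 -1 0.5 0 0 0 0.5;-1 -1 0.5 0 0 0 0.5;-1 -1 0.5 0 0 0 0.5;-1 -1 0.5 0 0 0 0.5;-1 -1 0.5 0 0 0 0.5")

```text
time_s: 2.7
eef_pos: [508.5, 129.3, 169.5]
ee_rot: [-0.001, 0.003, 1.0, 0.0]
force: [-0.7, 0.1, 0.4]
grip_width: 0.501
```

```bash
python3 go.py 508 93.6 27
```

```text
t 2.7 pos [508.4618 129.3096 169.4697] F [-0.6868  0.1103  0.376 ] grip 0.5010921059895386
[[-1.      0.0051 -0.0022]
 [ 0.0051  1.      0.0005]
 [ 0.0022  0.0004 -1.    ]]
shift [-0.0003 -0.2981  1.1871] turn [ 0.0009 -0.0044 -0.0102]
```

Call:
drive_tool(series="0 -0.298 0.3 0 0 -0.01 0.5;0 -0.298 0.75 0 0 -0.01 0.5;0 -0.298 0.75 0 0 -0.01 0.5;0 -0.298 0.75 0 0 -0.01 0.5")

```text
time_s: 3.1
eef_pos: [507.6, 95.4, 79.8]
ee_rot: [-0.002, -0.001, 1.0, 0.0]
force: [0.9, 0.5, 0.7]
grip_width: 0.498
```

```bash
python3 go.py 508 93.6 27; python3 - <<'E'
from h import *
p=eyes.capture("side");q=eyes.capture("top")
a=cv2.resize(p["frame"][150:290,200:330],None,fx=4,fy=4);b=cv2.resize(q["frame"][150:290,190:250],None,fx=4,fy=4)
cv2.imwrite("pics/a1.png",cv2.cvtColor(np.hstack([a,b]),cv2.COLOR_RGB2BGR))
E
```

```text
t 3.1 pos [507.6157  95.3738  79.7699] F [0.8807 0.5112 0.703 ] grip 0.4975146298706763
[[-1.     -0.0015 -0.0037]
 [-0.0015  1.      0.0008]
 [ 0.0037  0.0008 -1.    ]]
shift [-0.0048 -0.0151  0.4397] turn [ 0.0015 -0.0074  0.003 ]
```

View pics/a1.png

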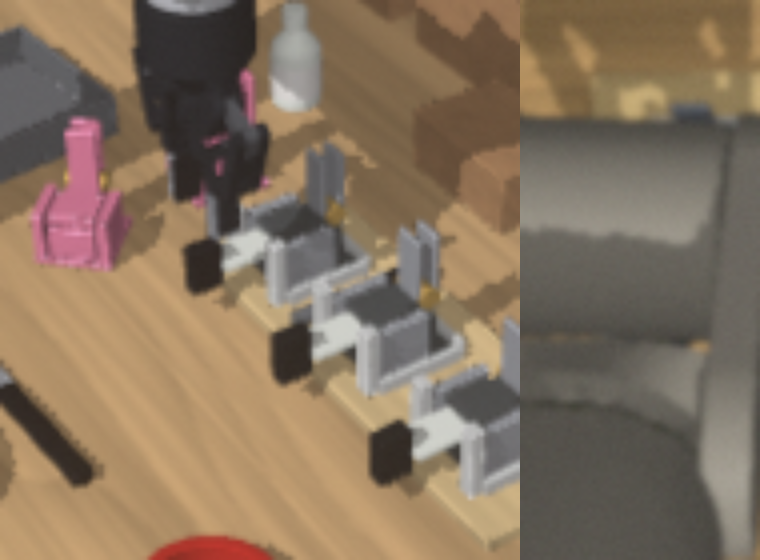

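The side crop shows the open fingers above the left grip (crop ~(205,205)) and nothing touching. I'll descend and close gently.

Call:
drive_tool(series="0 -0.015 0.2 0 -0.007 0 0.5;0 -0.015 0.44 0 -0.007 0 0.5;0 -0.015 0.44 0 -0.007 0 0.5;0 -0.015 0.44 0 -0.007 0 0.4;0 -0.015 0.44 0 -0.007 0 0.3")

```text
time_s: 3.7
eef_pos: [510.3, 93.5, 31.0]
ee_rot: [0.004, -0.001, 1.0, 0.0]
force: [-0.3, 0.9, 2.1]
grip_width: 0.313
```

Call:
drive_tool(series="0 0 0 0 0 0 0.2;0 0 0 0 0 0 0.12;0 0 0 0 0 0 0.05;0 0 0 0 0 0 0.05;0 0 0 0 0 0 0.05;0 0 0 0 0 0 0.05", newtons=20)

```text
time_s: 4.3
eef_pos: [510.5, 93.5, 31.1]
ee_rot: [0.004, -0.001, 1.0, 0.0]
force: [0.7, -0.1, 0.5]
grip_width: 0.305
```

```bash
python3 go.py 508 93.6 27; python3 go.py|head -1
```

```text
t 4.3 pos [510.4546  93.4706  31.1429] F [ 0.6655 -0.1064  0.5188] grip 0.30538645686210236
[[-1.     -0.0019  0.0083]
 [-0.0019  1.      0.0004]
 [-0.0083  0.0004 -1.    ]]
shift [0.0207 0.0011 0.0344] turn [0.0008 0.0166 0.0039]
t 4.3 pos [510.4546  93.4706  31.1429] F [ 0.6655 -0.1064  0.5188] grip 0.30538645686210236
```

Call:
drive_tool(series="0 0 0 0 0 0 0.45;0 0 0 0 0 0 0.45;0 0 0 0 0 0 0.45")

```text
time_s: 4.6
eef_pos: [510.4, 93.5, 31.1]
ee_rot: [0.004, -0.001, 1.0, 0.0]
force: [0.4, 0.2, 0.2]
grip_width: 0.445
```

```bash
python3 go.py 501 93.6 29; python3 - <<'E'
from h import *
p=eyes.capture("side")
a=cv2.resize(p["frame"][160:240,210:310],None,fx=7,fy=7,interpolation=cv2.INTER_CUBIC)
cv2.imwrite("pics/a2.png",cv2.cvtColor(a,cv2.COLOR_RGB2BGR))
E
```

```text
t 4.6 pos [510.3989  93.4529  31.0896] F [0.4377 0.1905 0.1558] grip 0.44521798388117495
[[-1.     -0.0019  0.0081]
 [-0.0019  1.      0.0004]
 [-0.0081  0.0004 -1.    ]]
shift [0.0785 0.0014 0.0168] turn [0.0008 0.0162 0.0038]
```

View pics/a2.png

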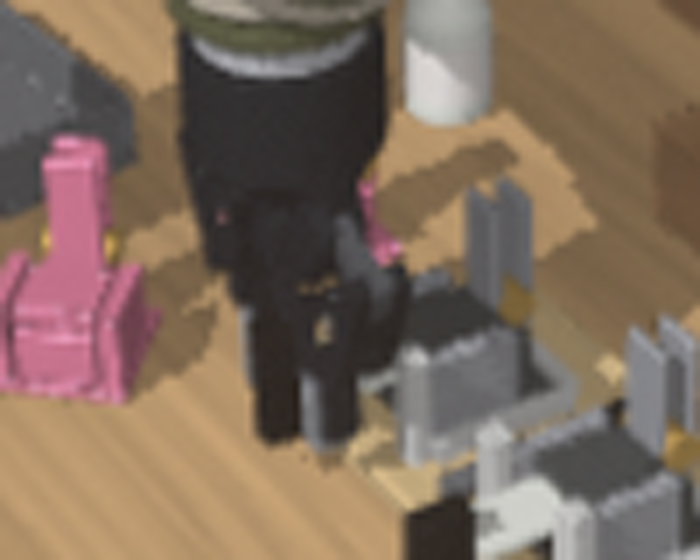

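The side crop shows the fingers straddling the left grip area. They stopped at 26 mm rather than 14, so they probably met the 28 mm blade edge. I'll shift 9 mm towards -x and close again.

Call:
drive_tool(series="0.075 0 0.01 0 0.016 0 0.45;0.075 0 0.01 0 0.016 0 0.45;0.075 0 0.01 0 0.016 0 0.3;0.075 0 0.01 0 0.016 0 0.2;0.075 0 0.01 0 0.016 0 0.1;0.075 0 0.01 0 0.016 0 0.1;0.075 0 0.01 0 0.016 0 0.1;0.075 0 0.01 0 0.016 0 0.1", newtons=20)

```text
time_s: 5.45
eef_pos: [501.5, 93.4, 29.9]
ee_rot: [0.0, -0.001, 1.0, 0.0]
force: [-0.0, 0.9, 1.2]
grip_width: 0.155
```

```bash
python3 go.py 501 93.6 29
```

```text
t 5.45 pos [501.5314  93.4478  29.8868] F [-0.034   0.9136  1.1916] grip 0.15511585507388845
[[-1.     -0.0019  0.0004]
 [-0.0019  1.      0.0004]
 [-0.0004  0.0004 -1.    ]]
shift [0.0044 0.0013 0.0074] turn [0.0008 0.0008 0.0039]
```

Block gripped (≈13 mm). Now the gentle pull.

Call:
drive_tool(series="0.004 0 0 0 0 0 0.1;0.008 0 0 0 0 0 0.1;0.012 0 0 0 0 0 0.1;0.012 0 0 0 0 0 0.1", newtons=30)

```text
time_s: 5.85
eef_pos: [500.1, 93.4, 29.9]
ee_rot: [0.0, -0.001, 1.0, 0.0]
force: [1.3, -0.5, 0.9]
grip_width: 0.157
```

Call:
drive_tool(series="0.004 0 0 0 0 0 0.1;0.008 0 0 0 0 0 0.1;0.008 0 0 0 0 0 0.1")

```text
time_s: 6.15
eef_pos: [499.3, 93.4, 30.0]
ee_rot: [0.0, -0.001, 1.0, 0.0]
force: [2.1, -0.7, 0.4]
grip_width: 0.158
```

Call:
drive_tool(series="0.004 0 0 0 0 0 0.1;0.008 0 0 0 0 0 0.1;0.008 0 0 0 0 0 0.1")

```text
time_s: 6.45
eef_pos: [498.3, 93.4, 29.9]
ee_rot: [0.001, -0.001, 1.0, 0.0]
force: [2.7, -1.4, -1.3]
grip_width: 0.157
```

Call:
drive_tool(series="0.004 0 0 0 0 0 0.1;0.008 0 0 0 0 0 0.1;0.008 0 0 0 0 0 0.1")

```text
time_s: 6.75
eef_pos: [497.3, 93.4, 29.9]
ee_rot: [0.0, -0.001, 1.0, 0.0]
force: [2.2, 0.0, -0.6]
grip_width: 0.159
```

Call:
drive_tool(series="0.004 0 0 0 0 0 0.1;0.008 0 0 0 0 0 0.1;0.008 0 0 0 0 0 0.1")

```text
time_s: 7.05
eef_pos: [496.2, 93.4, 29.9]
ee_rot: [0.0, -0.001, 1.0, 0.0]
force: [2.0, -0.0, -1.2]
grip_width: 0.157
```

Call:
drive_tool(series="0.004 0 0 0 0 0 0.1;0.008 0 0 0 0 0 0.1;0.012 0 0 0 0 0 0.1;0.012 0 0 0 0 0 0.1")

```text
time_s: 7.45
eef_pos: [494.7, 93.4, 30.0]
ee_rot: [0.0, -0.001, 1.0, 0.0]
force: [3.1, -0.5, -1.3]
grip_width: 0.158
```

The card slid 5 mm or more at a steady 2.5 N, so this is the tired one. I'll draw it out straight.

Call:
drive_tool(series="0.02 0 0 0 0 0 0.1;0.04 0 0 0 0 0 0.1;0.06 0 0 0 0 0 0.1;0.08 0 0 0 0 0 0.1;0.08 0 0 0 0 0 0.1")

```text
time_s: 7.95
eef_pos: [484.5, 93.4, 29.9]
ee_rot: [-0.0, -0.001, 1.0, 0.0]
force: [-0.8, 0.5, 1.2]
grip_width: 0.158
```

Call:
drive_tool(series="0.03 0 0 0 0 0 0.1;0.06 0 0 0 0 0 0.1;0.09 0 0 0 0 0 0.1;0.12 0 0 0 0 0 0.1;0.15 0 0 0 0 0 0.1;0.2 0 0 0 0 0 0.1;0.25 0 0 0 0 0 0.1;0.3 0 0 0 0 0 0.1;0.3 0 0 0 0 0 0.1")

```text
time_s: 8.85
eef_pos: [447.5, 93.4, 29.9]
ee_rot: [-0.001, -0.001, 1.0, 0.0]
force: [1.2, 0.1, 0.1]
grip_width: 0.155
```

```bash
python3 go.py 440 93.6 29; python3 - <<'E'
from h import *
p=eyes.capture("side")
a=cv2.resize(p["frame"][130:300,170:380],None,fx=3.5,fy=3.5,interpolation=cv2.INTER_CUBIC)
cv2.imwrite("pics/a3.png",cv2.cvtColor(a,cv2.COLOR_RGB2BGR))
E
```

```text
t 8.85 pos [447.5359  93.4044  29.8526] F [1.1946 0.0781 0.0729] grip 0.1549385769394373
[[-1.     -0.002  -0.0012]
 [-0.002   1.      0.0004]
 [ 0.0012  0.0004 -1.    ]]
shift [0.0628 0.0018 0.0072] turn [ 0.0007 -0.0025  0.0041]
```

View pics/a3.png

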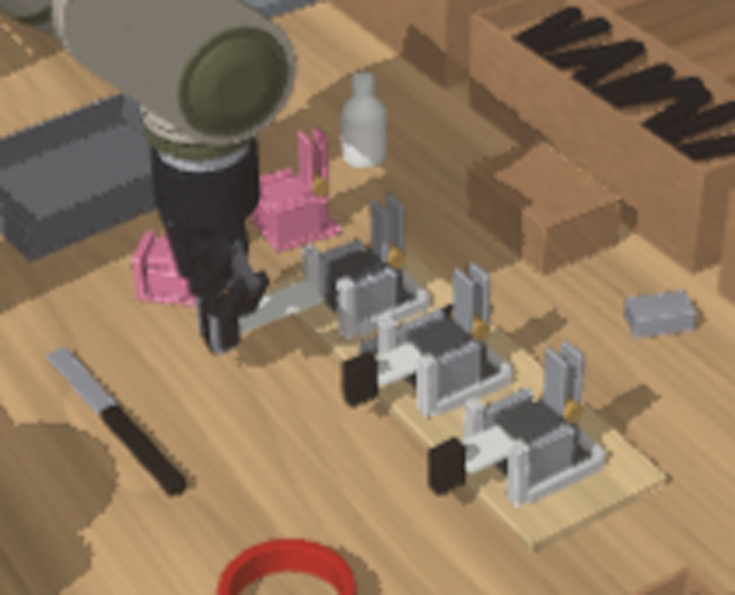

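The side crop shows the left card drawn clear of its clip, held by the gripper at (225,320). The other cards are in place at (360,380) and (446,465), and the knife is clear. Next I'll pull it back 28 mm more, lower it onto the table and release.

Call:
drive_tool(series="0.1 0 0 0 0 0 0.1;0.23 0 0 0 0 0 0.1;0.23 0 0.1 0 0 0 0.1;0.23 0 0.15 0 0 0 0.1;0.23 0 0.19 0 0 0 0.1;0.23 0 0.205 0 0 0 0.1;0.23 0 0.205 0 0 0 0.1")

```text
time_s: 9.6
eef_pos: [420.7, 93.3, 5.3]
ee_rot: [-0.0, -0.001, 1.0, 0.0]
force: [-0.7, -0.9, -0.8]
grip_width: 0.158
```

Call:
drive_tool(series="0 0 0 0 0 0 0.2;0 0 0 0 0 0 0.35;0 0 0 0 0 0 0.5;0 0 0 0 0 0 0.5;0 0 -0.3 0 0 0 0.5;0 0 -0.7 0 0 0 0.5;0 0 -1 0 0 0 0.5;0 0 -1 0 0 0 0.5")

```text
time_s: 10.4
eef_pos: [423.0, 93.2, 129.4]
ee_rot: [0.004, -0.001, 1.0, -0.0]
force: [0.5, 0.2, -0.9]
grip_width: 0.5
```

```bash
python3 go.py 606 93.5 190
```

```text
t 10.4 pos [422.9544  93.2273 129.4341] F [ 0.4651  0.156  -0.8601] grip 0.5002943599896849
[[-1.     -0.0021  0.008 ]
 [-0.0021  1.     -0.0001]
 [-0.008  -0.0001 -1.    ]]
shift [-1.5294 -0.001  -0.4925] turn [-0.0002  0.0159  0.0042]
```

Call:
drive_tool(series="-0.2 0 -0.5 0 0.016 0 0.5;-0.6 0 -0.5 0 0.016 0 0.5;-1 0 -0.5 0 0.016 0 0.5;-1 0 -0.5 0 0.016 0 0.5;-1 0 -0.5 0 0.016 0 0.5")

```text
time_s: 10.9
eef_pos: [542.5, 93.4, 188.7]
ee_rot: [-0.001, -0.001, 1.0, 0.0]
force: [-1.0, -0.4, -0.4]
grip_width: 0.503
```

```bash
python3 go.py 604 93.5 115; python3 - <<'E'
from h import *
p=eyes.capture("top");q=eyes.capture("side")
for c in(p,q):
    for n in("card_p_grip","clip_p_handle"):
        for d in nets.spot_in(n,c)[:4]:
            r=d["rect"];print(n,d["confidence"],r)
a=cv2.resize(q["frame"][130:290,180:340],None,fx=3.5,fy=3.5,interpolation=cv2.INTER_CUBIC)
cv2.imwrite("pics/a4.png",cv2.cvtColor(a,cv2.COLOR_RGB2BGR))
E
```

```text
t 10.9 pos [542.5294  93.423  188.7362] F [-0.9588 -0.4209 -0.3704] grip 0.5027696299835364
[[-1.     -0.002  -0.0026]
 [-0.002   1.      0.    ]
 [ 0.0026  0.     -1.    ]]
shift [-0.5139 -0.0004  0.6131] turn [ 0.0001 -0.0052  0.004 ]
card_p_grip 0.64 [279.4, 203.2, 293.7, 233.3]
card_p_grip 0.52 [326.6, 207.8, 342.6, 232.9]
card_p_grip 0.4 [400.4, 109.2, 413.5, 193.8]
clip_p_handle 0.84 [277.2, 172.6, 298.5, 209.9]
card_p_grip 0.46 [264.4, 228.0, 290.3, 247.9]
clip_p_handle 0.92 [284.5, 207.3, 308.6, 245.2]
```

View pics/a4.png

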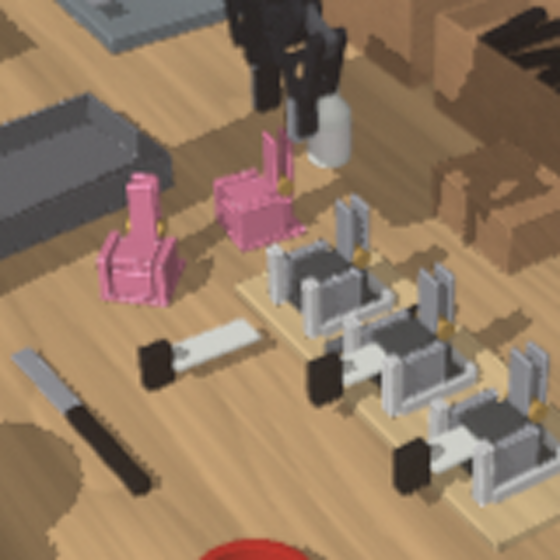

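The card lies on the table at crop (200,355) with its blade towards the rack, and the other two cards are still in. The left lever top is at crop (352,203), so I'll check its position from that.

```bash
python3 - <<'E'
from h import *
p=eyes.capture("side")
for u,v in((352,203),(437,272),(528,352)):
    print(atz(p,180+u/3.5,130+v/3.5,100))
E
```

```text
[596.15993147  87.0413973  100.        ]
[599.38612608 -21.49678006 100.        ]
[ 598.41516251 -130.37109062  100.        ]
```

Call:
drive_tool(series="-0.3 0 0 0 -0.005 0 0.5;-0.51 0 0.3 0 -0.005 0 0.5;-0.51 0 0.6 0 -0.005 0 0.5;-0.51 0 0.6 0 -0.005 0 0.5;-0.51 0 0.6 0 -0.005 0 0.5")

```text
time_s: 11.75
eef_pos: [603.1, 93.8, 119.7]
ee_rot: [0.001, -0.001, 1.0, -0.0]
force: [0.1, 0.4, 1.6]
grip_width: 0.502
```

```bash
python3 go.py 604 93.5 69
```

```text
t 11.75 pos [603.0651  93.7676 119.728 ] F [0.1143 0.3661 1.5514] grip 0.5020785016545247
[[-1.     -0.0024  0.0029]
 [-0.0024  1.     -0.0001]
 [-0.0029 -0.0001 -1.    ]]
shift [-0.0066 -0.0022  0.4228] turn [-0.0003  0.0058  0.0047]
```

Call:
drive_tool(series="0.005 0 0.2 0 0.006 0 0.5;0.005 0 0.42 0 0.006 0 0.5;0.005 0 0.42 0 0.006 0 0.5;0.005 0 0.42 0 0.006 0 0.5")

```text
time_s: 12.15
eef_pos: [603.5, 93.8, 71.8]
ee_rot: [0.001, -0.001, 1.0, -0.0]
force: [0.2, -0.2, 0.2]
grip_width: 0.5
```

Call:
drive_tool(series="0 0 0 0 0 0 0.35;0 0 0 0 0 0 0.2;0 0 0 0 0 0 0.1;0 0 0 0 0 0 0.1;0 0 0 0 0 0 0.1", newtons=40)

```text
time_s: 12.65
eef_pos: [604.7, 93.8, 74.6]
ee_rot: [0.004, -0.001, 1.0, -0.0]
force: [-1.1, 1.2, 8.1]
grip_width: 0.245
```

```bash
python3 go.py 602 93.5 69
```

```text
t 12.65 pos [604.7396  93.7874  74.5756] F [-1.0734  1.1928  8.0728] grip 0.24493466123643168
[[-1.     -0.0025  0.0073]
 [-0.0025  1.     -0.0004]
 [-0.0073 -0.0004 -1.    ]]
shift [ 0.0232 -0.0023  0.0463] turn [-0.0008  0.0146  0.0051]
```

Call:
drive_tool(series="0 0 -0.05 0 0 0 0.1;0 0 -0.15 0 0 0 0.1;0 0 -0.3 0 0 0 0.1;0 0 -0.5 0 0 0 0.1;0 0 -0.7 0 0 0 0.1;0 0 -1 0 0 0 0.1;0 0 -1 0 0 0 0.1", newtons=50)

```text
time_s: 13.35
eef_pos: [605.6, 93.9, 200.7]
ee_rot: [0.008, -0.001, 1.0, -0.0]
force: [-0.8, 0.4, -0.6]
grip_width: 0.243
```

```bash
python3 go.py 481 380 190; python3 - <<'E'
from h import *
q=eyes.capture("side")
a=cv2.resize(q["frame"][110:290,180:360],None,fx=3.3,fy=3.3,interpolation=cv2.INTER_CUBIC)
cv2.imwrite("pics/a5.png",cv2.cvtColor(a,cv2.COLOR_RGB2BGR))
E
```

```text
t 13.35 pos [605.6467  93.89   200.7273] F [-0.7654  0.3995 -0.5772] grip 0.24303049271251553
[[-0.9999 -0.0028  0.0169]
 [-0.0028  1.     -0.0007]
 [-0.0169 -0.0007 -0.9999]]
shift [1.0335 2.3872 0.0702] turn [-0.0014  0.0338  0.0055]
```

View pics/a5.png

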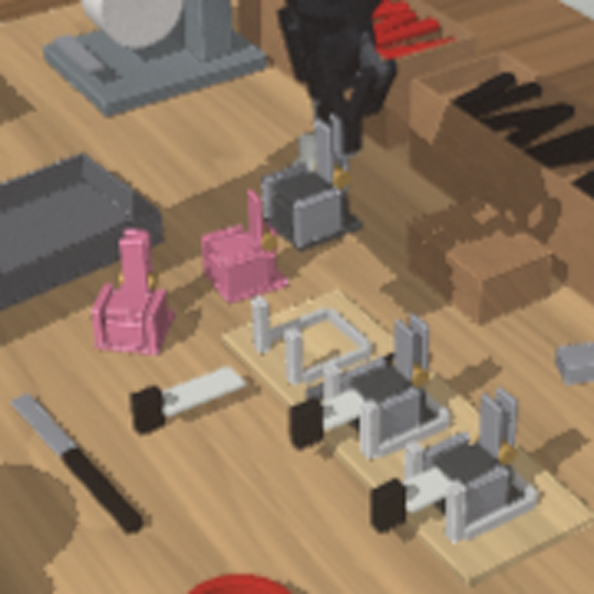

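The clip is lifted upright out of its seat (crop (308,200)) and the other two are undisturbed. I'll carry it high to the tray.

Call:
drive_tool(series="0.12 0.25 0 0 0.01 0 0.1;0.28 0.6 0 0 0.02 0 0.1;0.42 0.95 0 0 0.034 0 0.1;0.43 1 0 0 0.034 0 0.1;0.43 1 0 0 0.034 0 0.1;0.43 1 0 0 0.034 0 0.1")

```text
time_s: 14.0
eef_pos: [553.0, 212.8, 196.5]
ee_rot: [-0.003, -0.001, 1.0, -0.001]
force: [0.7, 0.1, -2.1]
grip_width: 0.24
```

Call:
drive_tool(series="0.12 0.25 0 0 0 0 0.1;0.28 0.6 0 0 0 0 0.1;0.42 0.95 0 0 0 0 0.1;0.43 1 0 0 0 0 0.1;0.43 1 0 0 0 0 0.1;0.43 1 0 0 0 0 0.1")

```text
time_s: 14.6
eef_pos: [502.1, 331.1, 196.4]
ee_rot: [-0.003, -0.0, 1.0, -0.001]
force: [-0.0, -0.5, -1.8]
grip_width: 0.239
```

```bash
python3 go.py 481 380 95
```

```text
t 14.6 pos [502.0652 331.1305 196.3623] F [-0.0079 -0.4551 -1.7924] grip 0.2393546840604945
[[-1.     -0.0003 -0.0053]
 [-0.0003  1.     -0.0018]
 [ 0.0053 -0.0018 -1.    ]]
shift [0.1709 0.4088 0.8449] turn [-0.0035 -0.0107  0.0005]
```

Call:
drive_tool(series="0.1 0.25 0 0 -0.01 0 0.1;0.17 0.41 0.2 0 -0.01 0 0.1;0.17 0.41 0.5 0 -0.01 0 0.1;0.17 0.41 0.75 0 -0.01 0 0.1;0.17 0.41 0.84 0 -0.01 0 0.1;0.17 0.41 0.84 0 -0.01 0 0.1")

```text
time_s: 15.2
eef_pos: [481.5, 378.8, 94.6]
ee_rot: [-0.001, 0.001, 1.0, -0.002]
force: [0.2, -0.9, -0.9]
grip_width: 0.238
```

```bash
python3 go.py 481 380 68; python3 - <<'E'
from h import *
q=eyes.capture("side");t=eyes.capture("top")
a=cv2.resize(q["frame"][110:230,130:260],None,fx=4,fy=4,interpolation=cv2.INTER_CUBIC)
b=cv2.resize(t["frame"][180:300,50:115],None,fx=4,fy=4,interpolation=cv2.INTER_CUBIC)
cv2.imwrite("pics/a6.png",cv2.cvtColor(np.hstack([a,b]),cv2.COLOR_RGB2BGR))
E
```

```text
t 15.2 pos [481.4897 378.7625  94.647 ] F [ 0.1765 -0.8837 -0.9206] grip 0.23757355357661672
[[-1.      0.0015 -0.0024]
 [ 0.0015  1.     -0.003 ]
 [ 0.0024 -0.003  -1.    ]]
shift [0.0036 0.011  0.222 ] turn [-0.0061 -0.0048 -0.003 ]
```

View pics/a6.png

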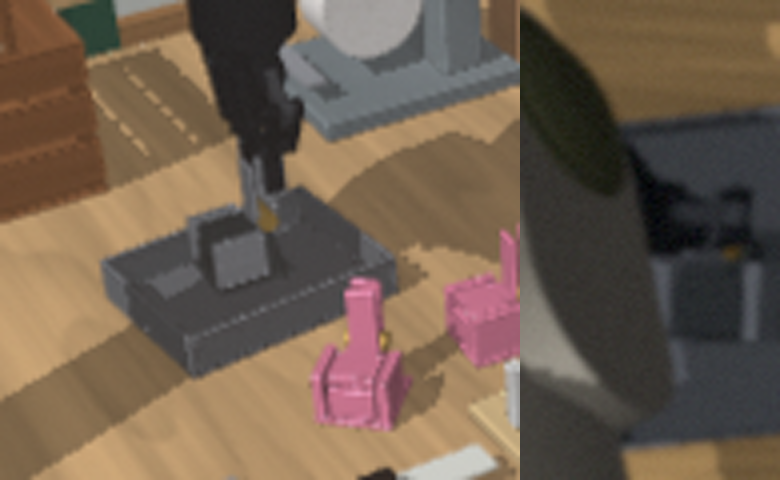

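The clip hangs upright over the middle of the tray, clear of the walls. I'll lower it slowly.

Call:
drive_tool(series="0 0 0.05 0 0 0 0.1;0 0 0.1 0 0 0 0.1;0 0 0.14 0 0 0 0.1;0 0 0.17 0 0 0 0.1;0 0 0.19 0 0 0 0.1;0 0 0.2 0 0 0 0.1")

```text
time_s: 15.9
eef_pos: [482.3, 379.8, 72.9]
ee_rot: [0.001, 0.0, 1.0, -0.0]
force: [-0.7, -0.2, -2.5]
grip_width: 0.24
```

Call:
drive_tool(series="0 0 0.008 0 0 0 0.1;0 0 0.016 0 0 0 0.1;0 0 0.024 0 0 0 0.1;0 0 0.024 0 0 0 0.1")

```text
time_s: 16.3
eef_pos: [482.3, 379.8, 69.9]
ee_rot: [0.001, 0.0, 1.0, -0.0]
force: [-0.5, -0.0, -1.6]
grip_width: 0.239
```

Call:
drive_tool(series="0 0 0.008 0 0 0 0.1;0 0 0.016 0 0 0 0.1;0 0 0.024 0 0 0 0.1;0 0 0.024 0 0 0 0.1")

```text
time_s: 16.7
eef_pos: [482.2, 379.7, 66.9]
ee_rot: [0.001, 0.0, 1.0, -0.001]
force: [0.4, 0.2, -1.4]
grip_width: 0.24
```

Call:
drive_tool(series="0 0 0.004 0 0 0 0.1;0 0 0.008 0 0 0 0.1;0 0 0.012 0 0 0 0.1;0 0 0.012 0 0 0 0.1")

```text
time_s: 17.1
eef_pos: [482.6, 379.8, 66.6]
ee_rot: [0.001, 0.0, 1.0, -0.0]
force: [-2.2, -1.3, 7.2]
grip_width: 0.242
```

Floor contact at the expected height (66.6 mm, 7 N). I'll release and withdraw upward.

Call:
drive_tool(series="0 0 0 0 0 0 0.28;0 0 0 0 0 0 0.35;0 0 0 0 0 0 0.45;0 0 0 0 0 0 0.5;0 0 0 0 0 0 0.5")

```text
time_s: 17.6
eef_pos: [482.6, 379.8, 66.5]
ee_rot: [0.001, 0.0, 1.0, -0.0]
force: [0.2, -0.4, 1.3]
grip_width: 0.499
```

Call:
drive_tool(series="0 0 -0.1 0 0 0 0.5;0 0 -0.3 0 0 0 0.5;0 0 -0.6 0 0 0 0.5;0 0 -1 0 0 0 0.5;0 0 -1 0 0 0 0.5;0 0 -1 0 0 0 0.5")

```text
time_s: 18.2
eef_pos: [482.6, 380.1, 188.1]
ee_rot: [0.002, 0.0, 1.0, 0.0]
force: [0.1, 0.1, -1.2]
grip_width: 0.503
```

```bash
python3 go.py; python3 - <<'E'
from h import *
q=eyes.capture("side")
a=cv2.resize(q["frame"][110:330,130:400],None,fx=2.7,fy=2.7,interpolation=cv2.INTER_CUBIC)
cv2.imwrite("pics/a7.png",cv2.cvtColor(a,cv2.COLOR_RGB2BGR))
E
```

```text
t 18.2 pos [482.5715 380.0759 188.0595] F [ 0.0781  0.115  -1.1998] grip 0.5029746408638825
[[-1.      0.0007  0.0047]
 [ 0.0007  1.      0.0005]
 [-0.0047  0.0005 -1.    ]]
```

View pics/a7.png

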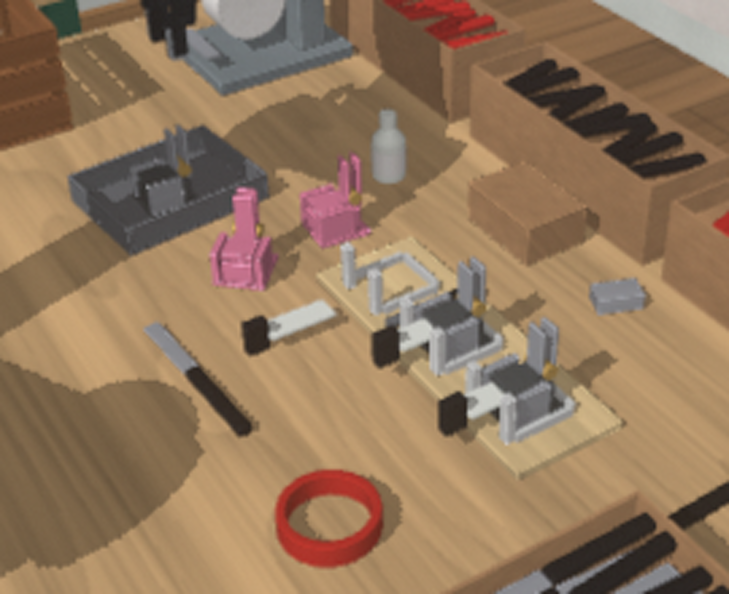

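The tired clip stands upright in the tray (crop (165,180)) and its card lies on the table (290,325). Both sound clips still hold their cards and the gripper is clear.

```bash
python3 -c "
from rig import ctrl
print(ctrl.finish_job())"
```

```text
the job is handed in; nothing more can be done
None
```

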